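# Check a hand lever's free gap on the strap machine bench

### The arm

A 6-joint arm with a two-finger parallel gripper is mounted at the origin on the work surface. World frame = base frame: x ahead of the robot, y to its left, z up, the work surface at z = 0. Lengths are in mm, angles in rad, forces in N, time in s.
With the tool pointing down it reaches from about 300 to 775 mm from the base axis. Payload 14.6 kg.
Tool frame: the origin (TCP) lies between the finger pads; the fingertips stand 22 mm ahead of it and the grasp point (between the pads) lies 3 mm ahead of it (manip.tcp_to_tips is the distance from the TCP to the fingertips, in mm); y points along the fingers, z is the direction in which the jaws open and shut, and the axes are right-handed (so a half turn about y gives the same grasp; the last joint's range is limited). The gripper opens to 94 mm and grips with 3 to 60 N. Pads are 16 mm wide; open, the fingers measure 119 mm over their backs; the gripper's body (75 mm by 177 mm) begins 78 mm behind the grasp point.
Start: joints at [1.111, 0.3, 1.521, -0, 1.321, -0.067], TCP at [210.524, 508.104, 227.446] pointing down, gripper open.
Joint ranges: [-3.03, 3.03], [-0.79, 2.21], [0.23, 2.52], [-1.04, 4.18], [0, 3.07], [-2.55, 2.55]. Speed limits (rad/s): [2.22, 2.22, 2.57, 3.14, 3.14, 3.14].

### API

Orientations are given as [roll, pitch, yaw] about the fixed x, y, z axes, in that order (R = Rz(yaw) Ry(pitch) Rx(roll)).
In Python, from cell import manip gives the robot as it stands.
- The arm moves only by the shell command python3 -m jog 'ROWS' [OPENING] [FORCE]. ROWS is JSON, one flat list of numbers, 6 for each row, row after row: the shift along the tool's x, y, z in mm, then the turn, a rotation vector about the tool's x, y, z in degrees. A call has 1 to 10 rows; each row is the pose to reach, as a shift and turn from the pose commanded when the call began, along the tool's axes at that moment; what a row does not reach only later rows make up. A row lasts 1/12 s, in which the tool goes at most 41.7 mm and 7.16 degrees, less where a joint would pass 70% of its speed; a pose out of reach is approached as far as the arm can. A call with a gripper value outside its range is refused whole. OPENING is the finger opening in mm, from 0 to 94, set as the call begins (- or left out, the last holds). The fingers move at their own pace and stop on an object; FORCE is the grip in N (left out, the last holds). Time passes only in rows, so rows that repeat a pose let the fingers close. It gives the time, the measured TCP pose, the force and the opening at its end, in the units of the state.
- manip.read_state(): the state, without advancing time (a new reading comes with each control period).
- manip.camera(name): name is "scene" or "top"; returns a dict with "img" (400x640x3 uint8, red, green, blue), "intrinsics" (3x3 intrinsics, pixels), "origin" and "orientation" of the camera in the world. Camera axes: x right, y down, z forward; pixel columns grow to the right and rows downward; lengths in mm; the calibration is good to about 2 mm. A picture is of the moment at which its call begins. There is no depth.
- manip.sign_off(): hands the job in, once; it reports no verdict.
Trained networks look in a picture, given as the dict that the camera call returned (one of the last four; its "shot" number tells which), for a name from the list of things; names that differ only in an ending like _2 or _b are one class to them, and where a whole thing is asked for, a point or a joint stands for the part that bears it (a point fixed in the world has none). Each returns a list of dicts, best first, with "score" (0 to 1); they miss things now and then, are a little off and sometimes report something else, mostly with a low value. They report only what shows in the picture. A call takes as long as a camera call. They do not tell look-alikes from the thing itself.
- manip.masks_of(thing, picture): "pixels" (400x640 bool, what is visible of it) and "xy" ([column, row] in pixels, amid what is visible of it).
- manip.tip_of(thing, picture): "xy" ([column, row] in pixels: a listed point, or the origin of a listed thing).
The state is a dict: "clock": time; "joints": joint angles; "qd": joint speeds; "effort": joint torques, N m; "eef_pos": TCP position; "eef_rot": TCP orientation; "wrist_force": force on the tool from outside, world axes, zero at the start; "moment": the same for the moment, N m; "finger_gap": finger opening in mm.
Only numpy, scipy, OpenCV 4.12 (cv2) and the standard library are available. Lean on these libraries where they do the work, as an engineer would, in place of code of your own. Each camera call takes 0.05 s, during which the arm holds its last target.

### The job

Two bench units each have a hand lever standing out from a fixed bar. Check the longer lever: with the outside of the fingers, push it in towards its bar until it comes up against its stop, a little short of the bar, hold it there a moment, let it spring fully out, then push it in to the stop again and finish while still holding it there so that the gap can be seen. Push from the outer side without forcing it, do not grip the lever or squeeze it against the bar or touch the bar, and leave the shorter lever and everything else on the bench alone.

Things in the scene. Friction and masses are not known exactly. Their poses are not given: they have to be found in the camera images.
- long_unit: fixed unit carrying the long lever. Origin under its base plate, on the bench. In mm: plate 140 (x -55 to 85) by 240 (y), 12 thick; column 50 x 36, 132 tall (screw to 148), centred at y = +106; pivot clamp at y 80 to 120, x -48 to 4, up to 129 high; low gear case at x 32 to 78, 66 high. -x is the lever's side; below the lever there is only the plate.
- long_bar: fixed level round steel bar of the long-lever unit, 22 mm diameter, about 193 mm long. Origin on its axis near mid-length, 110 mm above the bench and above the unit's origin; same axes as the unit: y along the bar towards the column (other end free), -x towards the lever.
- long_lever (a joint): swing of the long lever about its upright pivot, rad: 0 = out at rest, grows as it is pressed in towards the bar, 0.36 = against its hard internal stop, where it is parallel to the bar with a clear gap of 13 mm left. A spring returns it to 0: torque about 0.4 N m at 0 rising to 1.0 N m at 0.36 (about 3 N rising to 8 N at long_press).
- long_press (a point): point on the outer face of the long lever, 125 mm from its pivot, at mid-height (110 mm above the bench); the place to push. It moves with the lever; its axes are those of the lever: y along the lever towards the pivot, -x out of the outer face, z up.
- long_blade: the longer hand lever: a flat steel blade 165 mm long, 12 thick, 18 high (101 to 119 above the bench), rounded knob end 18 thick. Origin on the pivot axis, at mid-height. -y runs along the lever to its free tip, -x points out of the outer face (away from the bar), z up. The pivot lies 30 mm in front (-x) and 88 along (+y) of the origin of long_bar; pressing turns it anticlockwise seen from above (+z).
- short_unit: fixed unit carrying the short lever. Origin under its base plate, on the bench. In mm: plate 140 (x -55 to 85) by 170 (y), 12 thick; column 50 x 36, 132 tall (screw to 148), centred at y = +70; pivot clamp at y 44 to 84, x -48 to 4, up to 129 high; low gear case at x 32 to 78, 66 high. -x is the lever's side; below the lever there is only the plate.
- short_bar: fixed level round steel bar of the short-lever unit, 22 mm diameter, about 123 mm long. Origin on its axis near mid-length, 110 mm above the bench and above the unit's origin; same axes as the unit: y along the bar towards the column (other end free), -x towards the lever.
- short_lever (a joint): swing of the short lever about its upright pivot, rad: 0 = out at rest, grows as it is pressed in towards the bar, 0.36 = against its hard internal stop, where it is parallel to the bar with a clear gap of 13 mm left. A spring returns it to 0: torque about 0.4 N m at 0 rising to 1.0 N m at 0.36. The lever is 95 mm long.
- short_press (a point): point on the outer face of the short lever, 70 mm from its pivot, at mid-height (110 mm above the bench); the place to push. It moves with the lever; its axes are those of the lever: y along the lever towards the pivot, -x out of the outer face, z up.
- spool: bystander: thread spool, 38 diameter, 50 tall, upright (mm); leave in place. Origin at its underside
- screwdriver: bystander: screwdriver lying on the bench; leave in place. Origin at its underside
- hammer: bystander: small hammer lying on the bench; leave in place. Origin at its underside
- paint_jar: bystander: lidded jar, 54 diameter, 75 tall (mm); leave in place. Origin at its underside
- cup: bystander: open plastic cup, 72 diameter at the rim, 75 tall (mm); leave in place. Origin at its underside
- strap_ring: bystander: brass strap ring lying flat, 52 diameter, 8 tall (mm); leave in place. Origin at its underside
- cutting_block: bystander: wooden block 90 x 60 x 30 (mm); leave in place. Origin at its underside
- glue_bottle: bystander: closed bottle, 56 diameter, 140 tall (mm); leave in place. Origin at its underside
Mind the look-alikes: they are no part of the job. What is shaped like the short_unit but orange is not meant.

How it is judged (in metres and radians):
On the way, in this order (a step that is already met when the one before it is completed fails the run):
1. the longer lever is pushed in to its stop by the fingers, from outside (value of joint long_lever above 0.32 rad and contact force between the fingers and long_blade above 2 N and x of the grasp point in the frame of long_blade below -0.006 m), for 0.3 s.
2. the longer lever has sprung fully out again (value of joint long_lever below 0.04 rad), for 0.2 s.
3. the longer lever is pushed in to its stop again (all of step 1), for 0.3 s.
At the end, for the whole second after the job is handed in: The longer lever is held in at its stop (joint above 0.32 of 0.36 rad) by the fingers pushing on its outer side with 2 to 45 N, the grasp point outside the lever; the shorter lever is out (below 0.05 rad) and every bystander is within 30 mm of where it began (all of step 3 and contact force between the fingers and long_blade below 45 N and value of joint short_lever below 0.05 rad and distance of each of spool, screwdriver, hammer, paint_jar, cup, strap_ring, cutting_block, glue_bottle from where it was at the start of the episode below 0.03 m); the arm keeps its last pose, push and grip.
It fails at once if the lever is forced: pushed with more than 45 N (contact force between the fingers and long_blade above 45 N).
It fails at once if the bar of either unit is touched (more than 2 N) (contact force between any of the fingers, the arm and long_bar above 2 N or contact force between any of the fingers, the arm and short_bar above 2 N).
It fails at once if the gripper is put astride the longer lever, or in between lever and bar, instead of pushing from outside (x of the grasp point in the frame of long_blade between -0.006 and 0.05 m and y of the grasp point in the frame of long_blade between -0.17 and 0.02 m and z of the grasp point in the frame of long_blade below 0.03 m).
It fails at once if the shorter lever is pushed in (more than 0.05 rad) (value of joint short_lever above 0.05 rad).
It fails at once if a bystander is moved more than 30 mm or lifted (distance of any of spool, screwdriver, hammer, paint_jar, cup, strap_ring, cutting_block, glue_bottle from where it was at the start of the episode above 0.03 m).
It also fails if it takes over 48 s, if anything falls off the work surface, if the arm or the gripper's body presses on something with over 40 N, if the wrist force passes 120 N, or if a joint passes its speed limit or range.

## Working session

There is one attempt and no reset: what is moved stays moved. The work goes in short steps, Python scripts to look and compute and a shell command to move; the robot and the scene stay as the last step left them, time stands still between calls to the robot, and variables do not carry over. Pictures are saved under pics/ and viewed, and the job is handed in when it is done.

```bash
ls; mkdir -p pics; python3 - <<'E'
from cell import manip
import cv2,numpy as np
s=manip.read_state(); print(s)
for n in("scene","top"):
    c=manip.camera(n); cv2.imwrite(f"pics/{n}0.png",c["img"][:,:,::-1]); print(n,c["intrinsics"],c["origin"],c["orientation"],c["shot"])
    for t in("long_unit","long_bar","long_blade","long_press","short_unit","short_bar","short_press"):
        print(t,[(np.round(d["xy"],1).tolist(),round(d["score"],2)) for d in manip.tip_of(t,c)][:4])
E
```

```text
pics
{'clock': 0.0, 'joints': array([ 1.11139219e+00,  3.00468250e-01,  1.52160445e+00, -4.74455715e-06,
        1.32066740e+00, -6.66306981e-02]), 'qd': array([ 1.35228188e-03,  1.39036712e-03, -5.65656216e-05, -6.63914974e-04,
        9.55545281e-04,  1.26876205e-03]), 'effort': array([-9.87253079e-04, -5.31811702e+01, -3.52736807e+01,  7.07417889e-02,
        2.43889284e-02, -8.96769575e-05]), 'eef_pos': array([210.42680586, 507.89533753, 226.87798784]), 'eef_rot': array([-1.57194153e+00,  7.18132046e-05, -3.92772298e-01]), 'wrist_force': array([-0.18217642,  0.27811984,  0.05872577]), 'moment': array([-0.0348908 ,  0.00453628, -0.00363306]), 'finger_gap': 93.9109156224036}
scene [[455.97149881   0.         317.675265  ]
 [  0.         455.97149881 201.98096424]
 [  0.           0.           1.        ]] [ 967.08949533 -864.16039533 1006.88229233] [-2.29686695 -0.00490862  0.53896117] 1
long_unit [([320.9, 299.8], 0.64)]
long_bar [([322.1, 271.8], 0.63)]
long_blade [([340.5, 249.5], 0.74)]
long_press [([294.0, 257.8], 0.68)]
short_unit [([385.9, 213.8], 0.86), ([282.3, 150.5], 0.85)]
short_bar [([284.2, 126.2], 0.52)]
short_press [([266.0, 123.4], 0.67), ([370.6, 182.4], 0.57)]
top [[381.72891464   0.         319.17006022]
 [  0.         381.72891464 204.19241657]
 [  0.           0.           1.        ]] [ 317.07043419  -19.39900068 1243.67882741] [-3.0139021   0.00858905 -1.55797834] 2
long_unit [([384.2, 165.2], 0.75)]
long_bar [([389.2, 159.5], 0.69)]
long_blade [([358.3, 159.8], 0.74), ([394.5, 184.8], 0.25)]
long_press [([394.0, 185.3], 0.71)]
short_unit [([266.6, 162.1], 0.77), ([219.2, 309.2], 0.6)]
short_bar [([256.1, 156.7], 0.65), ([213.9, 311.6], 0.6)]
short_press [([263.0, 168.8], 0.67), ([217.3, 329.2], 0.67)]
```

View pics/scene0.png

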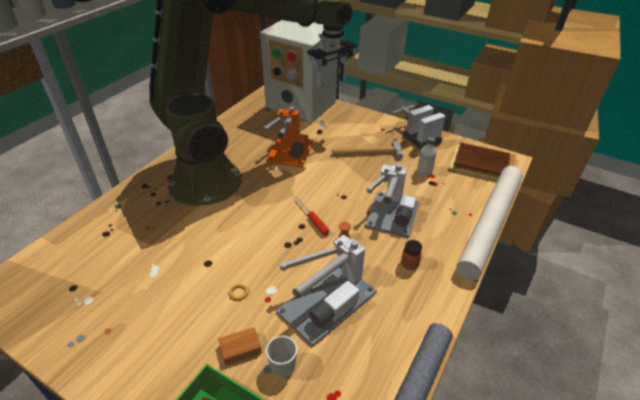

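View pics/top0.png

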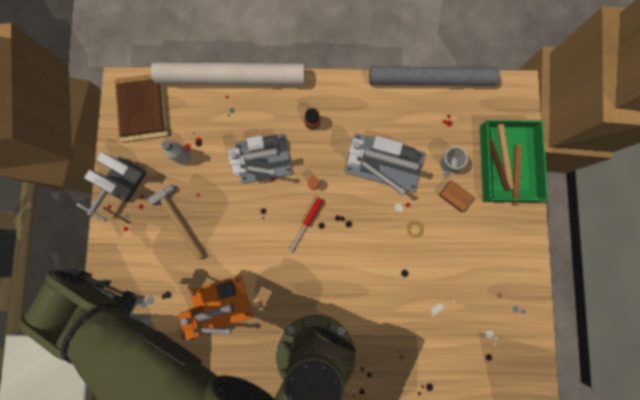

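```bash
cat > h.py <<'E'
import numpy as np
from scipy.spatial.transform import Rotation as R
K={'scene':(np.array([[455.97149881,0,317.675265],[0,455.97149881,201.98096424],[0,0,1]]),np.array([967.08949533,-864.16039533,1006.88229233]),R.from_euler('xyz',[-2.29686695,-0.00490862,0.53896117]).as_matrix()),
'top':(np.array([[381.72891464,0,319.17006022],[0,381.72891464,204.19241657],[0,0,1]]),np.array([317.07043419,-19.39900068,1243.67882741]),R.from_euler('xyz',[-3.0139021,0.00858905,-1.55797834]).as_matrix())}
def ray(cam,xy):
    k,o,r=K[cam]; d=r@np.linalg.inv(k)@np.array([xy[0],xy[1],1.]); return o,d
def atz(cam,xy,z):
    o,d=ray(cam,xy); return o+d*(z-o[2])/d[2]
def proj(cam,p):
    k,o,r=K[cam]; q=k@(r.T@(np.asarray(p,float)-o)); return q[:2]/q[2]
E
python3 - <<'E'
from h import *
for n,z,a,b in(("unit",0,(320.9,299.8),(384.2,165.2)),("bar",110,(322.1,271.8),(389.2,159.5)),("blade",110,(340.5,249.5),(358.3,159.8)),("press",110,(294,257.8),(394,185.3)),("sunitA",0,(385.9,213.8),(266.6,162.1)),("sunitB",0,(282.3,150.5),(219.2,309.2)),("spressA",110,(370.6,182.4),(263,168.8)),("spressB",110,(266,123.4),(217.3,329.2))):
    print(n,atz('scene',a,z).round(1),atz('top',b,z).round(1))
E
```

```text
unit [ 599.2 -222.6    0. ] [ 609.8 -221.1    0. ]
bar [ 598.4 -217.2  110. ] [ 601.7 -218.6  110. ]
blade [ 601.6 -126.5  110. ] [ 599.8 -124.9  110. ]
press [ 512.  -214.7  110. ] [ 522.4 -232.2  110. ]
sunitA [607.6 176.6   0. ] [616.1 170.5   0. ]
sunitB [122.5 295.3   0. ] [136.3 306.9   0. ]
spressA [546.3 169.4 110. ] [568.8 164.  110. ]
spressB [ 67.  279.8 110. ] [ 96.1 280.9 110. ]
```

The scene view shows the long-lever unit around (325,285), with the lever tip at (284,266). The top view shows it around (385,163). The short grey unit is at (262,158) in the top view, and its orange look-alike is at (215,305). Next I'll refine the pose by overlaying the unit's geometry on the pictures.

```bash
cat > ov.py <<'E'
from h import *
import cv2,sys
def T(u,yaw,p): 
    c,s=np.cos(yaw),np.sin(yaw); p=np.atleast_2d(np.asarray(p,float)); return np.c_[u[0]+c*p[:,0]-s*p[:,1],u[1]+s*p[:,0]+c*p[:,1],p[:,2]]
def overlay(cam,img,u,yaw,q,out,box,sc=4):
    x0,y0,x1,y1=box
    im=cv2.resize(img[y0:y1,x0:x1],None,fx=sc,fy=sc,interpolation=cv2.INTER_CUBIC)
    def pl(P,col,closed=True):
        pts=np.array([(proj(cam,p)-[x0,y0]+.5)*sc for p in P]).round().astype(np.int32); cv2.polylines(im,[pts],closed,col,1)
    pl(T(u,yaw,[[-55,-120,12],[85,-120,12],[85,120,12],[-55,120,12]]),(0,255,255))
    pl(T(u,yaw,[[-25,88,132],[25,88,132],[25,124,132],[-25,124,132]]),(255,0,255))
    for x in(-11,11): pl(T(u,yaw,[[x,-105,110],[x,88,110]]),(0,255,0),False)
    piv=T(u,yaw,[[-30,88,110]])[0]
    for z in(101,119):
        B=T(piv[:2],yaw-0.36+q,[[-6,0,z],[-6,-165,z],[6,-165,z],[6,0,z]]); pl(B,(0,0,255))
    cv2.imwrite(out,im)
E
python3 - <<'E'
from ov import *
for c,b in(("scene",(260,225,400,350)),("top",(320,110,460,220))):
    overlay(c,cv2.imread(f"pics/{c}0.png"),(602,-219.5),-0.333,0,f"pics/ov_{c}.png",b)
E
```

```text
(no output)
```

View pics/ov_scene.png

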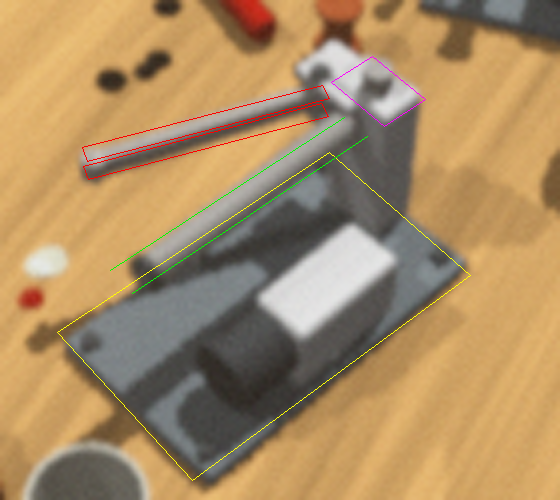

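View pics/ov_top.png

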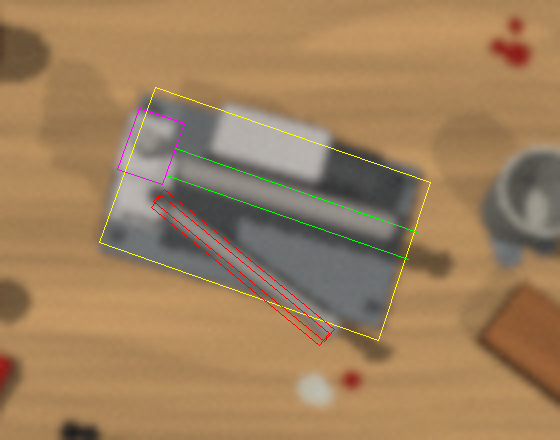

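```bash
python3 - <<'E'
from cell import manip
from ov import *
from scipy.optimize import least_squares
M={}
for n in("scene","top"):
    c=manip.camera(n)
    for t in("long_unit","long_bar","long_blade"):
        m=manip.masks_of(t,c)
        for d in m[:2]:
            ys,xs=np.nonzero(d["pixels"]); P=np.c_[xs,ys].astype(float); mu=P.mean(0); w,v=np.linalg.eigh(np.cov((P-mu).T)); a=v[:,1]; pr=(P-mu)@a
            e1,e2=mu+a*pr.min(),mu+a*pr.max()
            W=[atz(n,e,110)[:2] for e in(e1,e2)]; dd=W[1]-W[0]
            print(n,t,round(d["score"],2),len(xs),e1.round(1),e2.round(1),W[0].round(1),W[1].round(1),"len",np.hypot(*dd).round(1),"dir",np.degrees(np.arctan2(dd[1],dd[0])).round(1))
        np.save(f"m_{n}_{t}.npy",m[0]["pixels"])
E
```

```text
scene long_unit 0.66 5622 [361.  244.7] [296.3 333. ] [640.4 -82.7] [ 638.2 -398.6] len 315.9 dir -90.4
scene long_unit 0.37 184 [394.8 175.6] [385.9 201.6] [597.1 240.1] [624.9 111.3] len 131.7 dir -77.8
scene long_bar 0.93 620 [348.3 253.1] [293.2 294.6] [ 625.4 -127. ] [ 574.4 -314. ] len 193.8 dir -105.2
scene long_blade 0.82 449 [337.4 248.3] [278.6 266.8] [ 592.5 -127. ] [ 495.  -260.4] len 165.2 dir -126.2
scene long_blade 0.24 519 [431.2 135.8] [423.4 174.3] [615.6 517.2] [672.4 293.6] len 230.7 dir -75.8
top long_unit 0.82 3223 [420.2 173. ] [348.9 151.1] [ 560.9 -311.6] [626.5 -96.2] len 225.1 dir 73.1
top long_bar 0.57 449 [420.6 167.6] [363.5 151.9] [ 577.7 -313. ] [ 624.6 -140.6] len 178.7 dir 74.8
top long_blade 0.62 200 [403. 192.] [362.  163.1] [ 502.2 -258.8] [ 589.8 -136. ] len 150.9 dir 54.5
```

```bash
python3 - <<'E'
from ov import *
u,y=(602.5,-219),-0.265
for c,b in(("scene",(260,225,400,350)),("top",(320,110,460,220))):
    overlay(c,cv2.imread(f"pics/{c}0.png"),u,y,0,f"pics/ov2_{c}.png",b)
piv=T(u,y,[[-30,88,110]])[0]; print("pivot",piv)
for q in(0,.18,.36): print(q,T(piv[:2],y-.36+q,[[-6,-125,110]])[0].round(1),"grasp centre if 8mm off",T(piv[:2],y-.36+q,[[-14,-125,110]])[0].round(1))
print("waypoint", T(piv[:2],y-.36,[[-54,-125,110]])[0].round(1))
E
```

```text
pivot [ 596.59524057 -126.21458188  110.        ]
0 [ 518.6 -224.1  110. ] grasp centre if 8mm off [ 512.1 -219.4  110. ]
0.18 [ 537.4 -236.5  110. ] grasp centre if 8mm off [ 530.2 -233.   110. ]
0.36 [ 558.1 -245.3  110. ] grasp centre if 8mm off [ 550.3 -243.2  110. ]
waypoint [ 479.7 -196.   110. ]
```

View pics/ov2_scene.png

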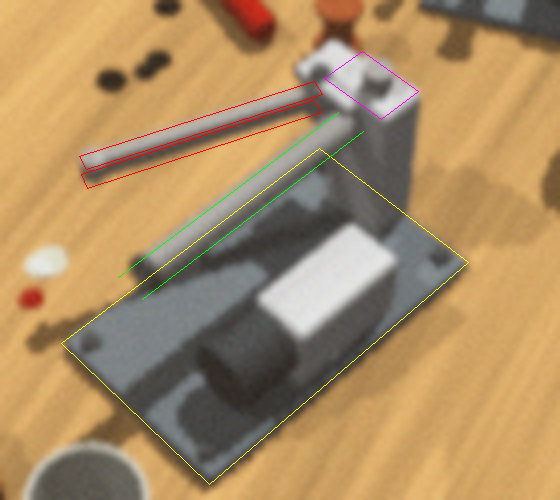

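View pics/ov2_top.png

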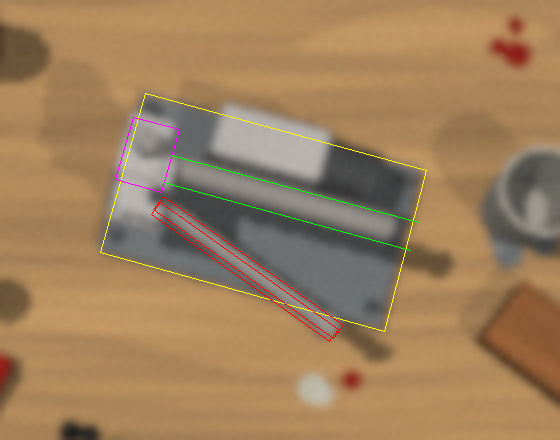

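The overlay fits with the unit at about (602,-219) and yaw -0.265. The lever tip is near (85,165) in the crop. Next I'll travel high with the fingers closed to the outer side of the lever.

```bash
python3 -m jog '[26,0,-28,0,0,0, 52,0,-56,0,0,0, 78,0,-84,0,0,0, 104,0,-112,0,0,0, 130,0,-140,0,0,0, 156,0,-168,0,0,0, 182,0,-196,0,0,0, 208,0,-224,0,0,0, 234,0,-252,0,0,0, 260,0,-280,0,0,0]' 0 20
```

```text
clock: 2.03
eef_pos: [343.7, 148.2, 227.7]
eef_rot: [-1.57, -0.001, -0.392]
wrist_force: [-0.2, 0.9, 0.1]
finger_gap: 30.7
```

```bash
python3 -m jog '[26,0,-28,0,-1,0, 52,0,-56,0,-2,0, 78,0,-84,0,-3,0, 104,0,-112,0,-4,0, 130,0,-140,0,-5,0, 156,0,-168,0,-6,0, 182,0,-196,0,-7,0, 208,0,-224,0,-7.3,0, 234,0,-252,0,-7.3,0, 256,0,-273,0,-7.3,0]' 0 20
python3 - <<'E'
from cell import manip
import cv2
print(manip.read_state())
c=manip.camera("scene"); cv2.imwrite("pics/s1.png",c["img"][:,:,::-1])
E
```

```text
clock: 2.87
eef_pos: [475.8, -203.0, 227.4]
eef_rot: [-1.571, -0.0, -0.266]
wrist_force: [0.3, 0.5, -0.1]
finger_gap: 0.4
{'clock': 2.8667, 'joints': array([-4.73994646e-01,  2.26977879e-01,  1.61312595e+00, -1.74965882e-04,
        1.30121328e+00, -1.77826958e+00]), 'qd': array([-0.44136111,  0.57769489, -0.69658852,  0.00523736,  0.11992218,
       -0.4342734 ]), 'effort': array([  1.52881566, -52.89108038, -30.60518861,  -0.12910625,
        -0.19562634,   0.49938278]), 'eef_pos': array([ 475.8129502 , -203.00484027,  227.39527587]), 'eef_rot': array([-1.57101813e+00, -2.34888499e-04, -2.66474791e-01]), 'wrist_force': array([ 0.27691527,  0.45769894, -0.06718986]), 'moment': array([0.03830181, 0.01267377, 0.03662001]), 'finger_gap': 0.42634005426842897}
```

View pics/s1.png

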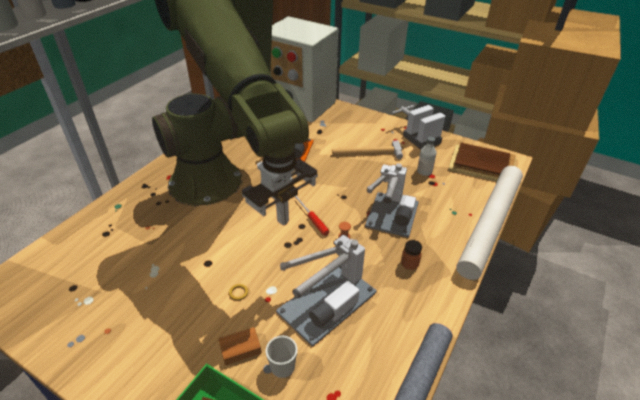

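```bash
python3 -m jog '[0,35,0,0,0,0, 0,70,0,0,0,0, 0,105,0,0,0,0, 0,120,0,0,0,0, 0,120,0,0,0,0, 0,120,0,0,0,0]' 0 20
python3 - <<'E'
from cell import manip
import cv2
print(manip.read_state()['eef_pos'],manip.read_state()['wrist_force'])
for n in("scene","top"):
    c=manip.camera(n); i=c["img"][:,:,::-1]
    b=(230,170,400,310) if n=="scene" else (320,100,480,240)
    cv2.imwrite(f"pics/{n}2.png",cv2.resize(i[b[1]:b[3],b[0]:b[2]],None,fx=4,fy=4,interpolation=cv2.INTER_CUBIC))
E
```

```text
clock: 3.42
eef_pos: [475.6, -200.3, 107.6]
eef_rot: [-1.571, 0.001, -0.265]
wrist_force: [-0.3, -0.2, 0.2]
finger_gap: 0.7
[ 475.58536937 -200.25501116  107.62313133] [-0.34947219 -0.24179558  0.24969614]
```

View pics/scene2.png

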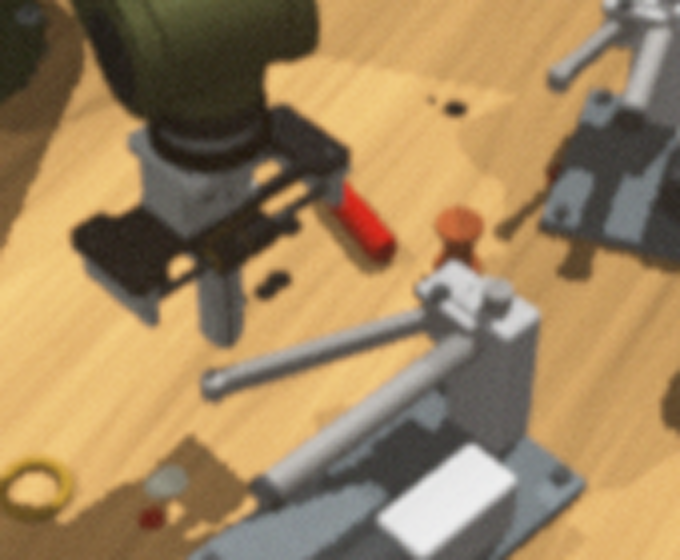

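View pics/top2.png

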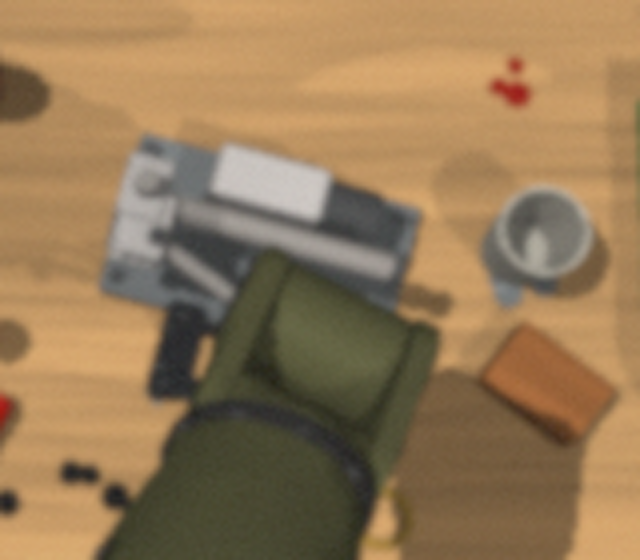

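Both views show the fingers on the outer side of the lever, about 40 mm away, with nothing else close. I'll approach slowly.

```bash
python3 -m jog '[8,0,-3,0,0,0, 16,0,-6,0,0,0, 24,0,-9,0,0,0, 30,0,-9,0,0,0, 30,0,-9,0,0,0]'; python3 -m jog '[3,0,0,0,0,0, 6,0,0,0,0,0, 6,0,0,0,0,0]';python3 -m jog '[2,0,0,0,0,0, 4,0,0,0,0,0, 4,0,0,0,0,0]'
```

```text
clock: 3.93
eef_pos: [503.2, -217.4, 107.5]
eef_rot: [-1.571, -0.001, -0.266]
wrist_force: [0.1, 0.3, -0.4]
finger_gap: 0.7
clock: 4.18
eef_pos: [507.9, -218.3, 107.3]
eef_rot: [-1.571, 0.001, -0.265]
wrist_force: [-3.0, 1.6, 0.8]
finger_gap: 0.4
clock: 4.43
eef_pos: [511.7, -219.5, 107.3]
eef_rot: [-1.571, 0.001, -0.265]
wrist_force: [-4.2, -0.2, -1.3]
finger_gap: 0.4
```

```bash
python3 -m jog '[5,0,-2,0,0,0, 10,0,-4,0,0,0, 15,0,-5,0,0,0, 20,0,-7,0,0,0, 25,0,-8,0,0,0, 30,0,-10,0,0,0, 34,0,-11,0,0,0, 34,0,-11,0,0,0]'; python3 -m jog '[2,0,0,0,0,0, 2,0,0,0,0,0]'; python3 -m jog '[2,0,0,0,0,0, 2,0,0,0,0,0]'
```

```text
clock: 5.1
eef_pos: [542.3, -238.7, 107.2]
eef_rot: [-1.57, 0.001, -0.265]
wrist_force: [-3.9, 5.4, 1.8]
finger_gap: 0.6
clock: 5.27
eef_pos: [543.9, -239.3, 107.3]
eef_rot: [-1.57, 0.001, -0.265]
wrist_force: [-5.5, 4.7, 1.1]
finger_gap: 0.7
clock: 5.43
eef_pos: [545.7, -239.9, 107.3]
eef_rot: [-1.57, 0.001, -0.265]
wrist_force: [-5.6, 2.7, 0.9]
finger_gap: 0.8
```

```bash
for i in 1 2; do python3 -m jog '[1.5,0,0,0,0,0, 1.5,0,0,0,0,0]'; done
```

```text
clock: 5.6
eef_pos: [547.1, -240.4, 107.3]
eef_rot: [-1.571, 0.001, -0.265]
wrist_force: [-6.2, 1.8, 1.3]
finger_gap: 0.3
clock: 5.77
eef_pos: [548.4, -240.8, 107.2]
eef_rot: [-1.571, 0.001, -0.265]
wrist_force: [-7.1, 1.8, 0.8]
finger_gap: 0.5
```

```bash
python3 - <<'E'
from cell import manip
import cv2
from h import *
c=manip.camera("scene"); i=c["img"][:,:,::-1]
b=(230,170,400,310)
cv2.imwrite("pics/s3.png",cv2.resize(i[b[1]:b[3],b[0]:b[2]],None,fx=4,fy=4,interpolation=cv2.INTER_CUBIC))
for t in("long_bar","long_blade"):
    d=manip.masks_of(t,c)[0]; ys,xs=np.nonzero(d["pixels"]); P=np.c_[xs,ys].astype(float); mu=P.mean(0); w,v=np.linalg.eigh(np.cov((P-mu).T)); a=v[:,1]; pr=(P-mu)@a
    W=[atz("scene",mu+a*k,110)[:2] for k in(pr.min(),pr.max())]; dd=W[1]-W[0]; print(t,d["score"],W,np.hypot(*dd),np.degrees(np.arctan2(dd[1],dd[0])))
E
```

```text
long_bar 0.85 [array([ 625.79233717, -127.28530782]), array([ 573.84752043, -314.27899047])] 194.07447368199516 -105.52471606577899
long_blade 0.55 [array([ 593.9612253 , -129.62645592]), array([ 547.98640501, -284.3695944 ])] 161.42838351989346 -106.5469001675652
```

View pics/s3.png

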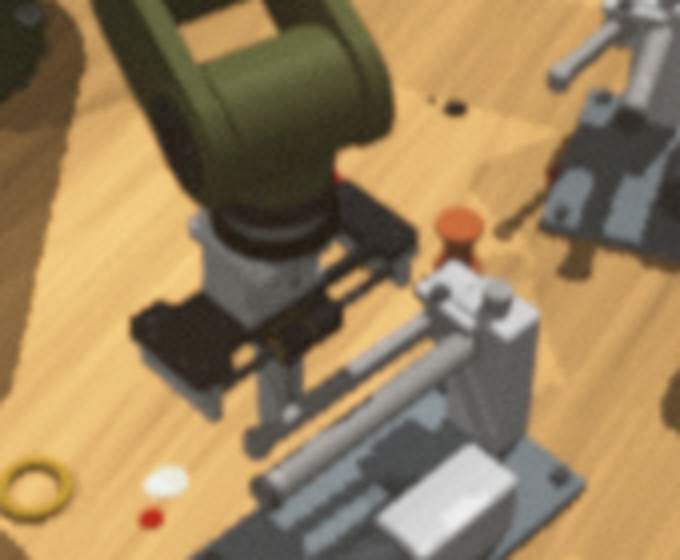

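The lever, from (258,440) to (435,330) in the crop, is now almost parallel to the bar, with a clear gap. I'll continue in small steps until the force rises at the stop.

```bash
python3 -m jog '[1,0,0,0,0,0, 1,0,0,0,0,0]';  python3 -m jog '[1,0,0,0,0,0, 1,0,0,0,0,0]'
```

```text
clock: 6.08
eef_pos: [549.3, -241.1, 107.3]
eef_rot: [-1.571, 0.001, -0.265]
wrist_force: [-7.1, 2.3, 0.8]
finger_gap: 0.4
clock: 6.25
eef_pos: [550.3, -241.5, 107.3]
eef_rot: [-1.571, 0.001, -0.265]
wrist_force: [-7.3, 2.5, 0.5]
finger_gap: 0.4
```

```bash
python3 -m jog '[1,0,0,0,0,0, 1,0,0,0,0,0]';  python3 -m jog '[0.7,0,0,0,0,0, 0.7,0,0,0,0,0]'
```

```text
clock: 6.42
eef_pos: [550.7, -241.6, 107.2]
eef_rot: [-1.571, 0.003, -0.265]
wrist_force: [-12.8, 2.1, 3.3]
finger_gap: 0.2
clock: 6.58
eef_pos: [550.9, -241.6, 107.2]
eef_rot: [-1.571, 0.004, -0.265]
wrist_force: [-16.5, 4.1, 5.8]
finger_gap: 0.1
```

The force has jumped from 7 N to about 16 N while the motion stopped, so this is the stop. I'll hold here for a moment.

```bash
python3 -m jog '[-0.3,0,0,0,0,0, -0.3,0,0,0,0,0, -0.3,0,0,0,0,0, -0.3,0,0,0,0,0, -0.3,0,0,0,0,0, -0.3,0,0,0,0,0, -0.3,0,0,0,0,0, -0.3,0,0,0,0,0]'
python3 - <<'E'
from cell import manip
import cv2
for n in("scene","top"):
    c=manip.camera(n); i=c["img"][:,:,::-1]
    b=(230,170,400,310) if n=="scene" else (320,100,480,240)
    cv2.imwrite(f"pics/{n}4.png",cv2.resize(i[b[1]:b[3],b[0]:b[2]],None,fx=4,fy=4,interpolation=cv2.INTER_CUBIC))
E
```

```text
clock: 7.25
eef_pos: [550.8, -241.6, 107.2]
eef_rot: [-1.571, 0.003, -0.265]
wrist_force: [-15.2, 3.2, 4.3]
finger_gap: 0.3
```

View pics/scene4.png

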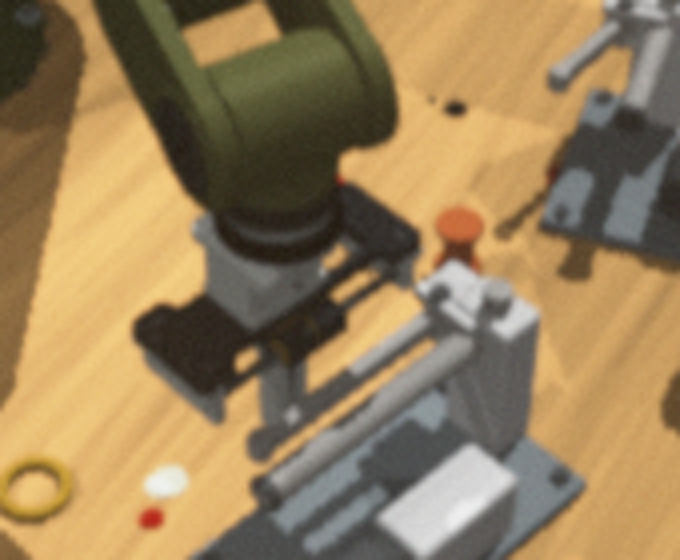

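The lever is held at the stop, parallel to the bar, and a gap shows between them. Next I'll release it fully, backing off along the same arc.

```bash
python3 -m jog '[-6,0,2,0,0,0, -13,0,4,0,0,0, -20,0,6,0,0,0, -27,0,8,0,0,0, -34,0,10,0,0,0, -41,0,12,0,0,0, -48,0,13,0,0,0, -55,0,14,0,0,0, -60,0,14,0,0,0, -60,0,14,0,0,0]'; python3 -m jog '[0,0,0,0,0,0, 0,0,0,0,0,0, 0,0,0,0,0,0, 0,0,0,0,0,0, 0,0,0,0,0,0, 0,0,0,0,0,0]'
python3 - <<'E'
from cell import manip
import cv2
from h import *
c=manip.camera("scene"); i=c["img"][:,:,::-1]
b=(230,170,400,310)
cv2.imwrite("pics/s5.png",cv2.resize(i[b[1]:b[3],b[0]:b[2]],None,fx=4,fy=4,interpolation=cv2.INTER_CUBIC))
for t in("long_blade",):
    d=manip.masks_of(t,c)[0]; ys,xs=np.nonzero(d["pixels"]); P=np.c_[xs,ys].astype(float); mu=P.mean(0); w,v=np.linalg.eigh(np.cov((P-mu).T)); a=v[:,1]; pr=(P-mu)@a
    W=[atz("scene",mu+a*k,110)[:2] for k in(pr.min(),pr.max())]; dd=W[1]-W[0]; print(t,d["score"],W,np.hypot(*dd),np.degrees(np.arctan2(dd[1],dd[0])))
E
```

```text
clock: 8.18
eef_pos: [497.2, -212.5, 107.8]
eef_rot: [-1.571, -0.001, -0.265]
wrist_force: [-0.5, -0.1, 0.8]
finger_gap: 0.3
clock: 8.68
eef_pos: [497.6, -212.5, 107.4]
eef_rot: [-1.571, 0.0, -0.265]
wrist_force: [-0.1, 0.2, 0.2]
finger_gap: 0.4
long_blade 0.55 [array([ 592.38398546, -125.53589908]), array([ 498.48915842, -257.00794333])] 161.55846299017068 -125.53370223303301
```

View pics/s5.png

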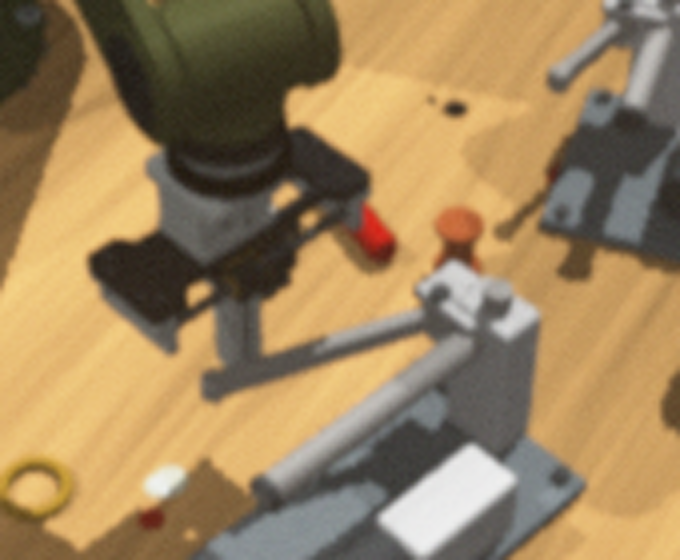

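The lever is back at its rest angle (-125.5° against -126.2° at the start), and the wrist force is zero. Now the second press.

```bash
python3 -m jog '[6,0,-1,0,0,0, 12,0,-2,0,0,0, 18,0,-3,0,0,0, 24,0,-5,0,0,0, 30,0,-6,0,0,0, 36,0,-8,0,0,0, 42,0,-10,0,0,0, 48,0,-12,0,0,0, 53,0,-13,0,0,0, 56,0,-14,0,0,0]';  python3 -m jog '[1,0,0,0,0,0, 2,0,0,0,0,0, 2,0,0,0,0,0, 2,0,0,0,0,0]'
```

```text
clock: 9.62
eef_pos: [548.2, -240.1, 106.9]
eef_rot: [-1.569, 0.002, -0.265]
wrist_force: [-5.0, 6.5, 3.2]
finger_gap: 0.5
clock: 9.95
eef_pos: [549.7, -240.7, 106.9]
eef_rot: [-1.57, 0.002, -0.265]
wrist_force: [-5.5, 5.2, 1.9]
finger_gap: 0.6
```

```bash
python3 -m jog '[1,0,0,0,0,0, 1,0,0,0,0,0]'; python3 -m jog '[1,0,0,0,0,0, 1,0,0,0,0,0, 1,0,0,0,0,0, 1,0,0,0,0,0, 1,0,0,0,0,0, 1,0,0,0,0,0]'
```

```text
clock: 10.12
eef_pos: [550.6, -241.0, 106.9]
eef_rot: [-1.57, 0.003, -0.265]
wrist_force: [-6.4, 6.0, 1.1]
finger_gap: 0.5
clock: 10.62
eef_pos: [550.9, -241.1, 106.9]
eef_rot: [-1.57, 0.004, -0.265]
wrist_force: [-12.6, 6.0, 5.0]
finger_gap: 0.3
```

```bash
python3 -m jog '[0.2,0,0,0,0,0, 0.2,0,0,0,0,0, 0.2,0,0,0,0,0, 0.2,0,0,0,0,0, 0.2,0,0,0,0,0, 0.2,0,0,0,0,0]'
python3 - <<'E'
from cell import manip
import cv2
from h import *
c=manip.camera("scene"); i=c["img"][:,:,::-1]; cv2.imwrite("pics/s6.png",i)
for t in("long_bar","long_blade"):
    d=manip.masks_of(t,c)[0]; ys,xs=np.nonzero(d["pixels"]); P=np.c_[xs,ys].astype(float); mu=P.mean(0); w,v=np.linalg.eigh(np.cov((P-mu).T)); a=v[:,1]; pr=(P-mu)@a
    W=[atz("scene",mu+a*k,110)[:2] for k in(pr.min(),pr.max())]; dd=W[1]-W[0]; print(t,d["score"],np.degrees(np.arctan2(dd[1],dd[0])))
print(manip.read_state()["wrist_force"])
E
```

```text
clock: 11.12
eef_pos: [551.0, -241.1, 106.9]
eef_rot: [-1.57, 0.005, -0.265]
wrist_force: [-12.9, 7.0, 4.9]
finger_gap: 0.4
long_bar 0.57 -78.26545674588698
long_blade 0.86 -105.22887578344213
[-12.50193234   6.77532718   6.28093243]
```

View pics/s6.png

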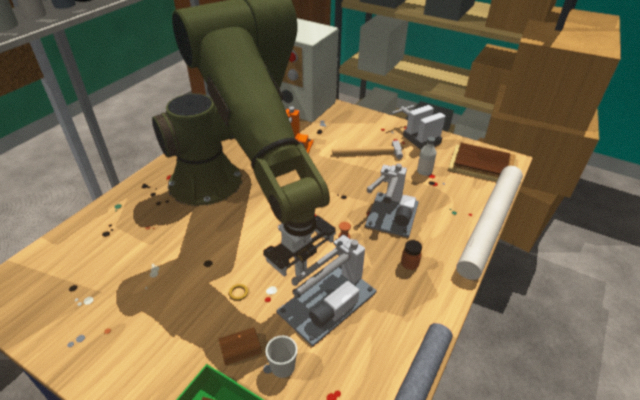

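The lever, near (300,275), is held parallel to the bar (-105.2° against the bar's -105.5° measured earlier). Nothing else has moved. Handing in.

```bash
python3 -c "
from cell import manip
print(manip.sign_off()); print(manip.read_state()['wrist_force'])"
```

```text
the job is handed in; nothing more can be done
None
the job is handed in; nothing more can be done
```

I pushed the longer lever in to its stop from the outer side with closed fingers, held it, and let it spring fully out. I then pushed it in again and handed the job in at about 11 s of the 48 s allowed, still holding it there; no verdict was reported.

- **First press:** the stop showed as a jump in force from about 7 N to 16 N while the fingers stopped advancing, at x ≈ 550.8 mm. I held it there for about 0.7 s.
- **Release:** the wrist force fell to zero. The lever measured -125.5° in the picture, against -126.2° at the start.
- **Second press:** the fingers stopped at the same place (x ≈ 551.0 mm), with a steady push of about 15 N. The lever measured -105.2°, parallel to the bar's -105.5° measured earlier.
- **Rest of the bench:** the shorter lever and the bystanders looked unmoved in the last picture. I judged that by eye and did not measure it.

**One check disagreed:** in the last picture the bar detection gave -78.3°. I took that as a false detection because the bar is fixed and had measured about -105° in both earlier scene pictures.

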